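# Present the marked bin of the fastener carousel and hold it

### The job

Fold the hinged pick shelf at the front of the fastener carousel all the way down until it is level. Then turn the carousel at an easy pace until the bin with the tall marker post faces squarely out over the middle of the shelf, and finish while still firmly gripping that post, keeping the turntable still: do not let go. Leave the loose bin, the carton and the wrench on the bench where they are.

Things in the scene. Friction and masses are not known exactly. Their poses are not given: they have to be found in the camera images.
- stand: Fixed steel foot of the carousel, 235 x 170 mm, 12 mm thick, on the bench. Origin at the centre of its underside, on the turntable's vertical axis; z up; its -x axis points out of the front, over the middle of the pick shelf. The stand may be turned by up to 0.3 rad from facing the robot.
- turntable: Grey disc, 210 mm across, top 58 mm above the bench, with a ring of six like open blue bins (44 mm deep, 42 mm wide, rims 100 mm above the bench) and a low steel hub 116 mm high. Turns freely either way, without stops, about the stand's vertical axis; friction under 1 N at the post. Origin on the axis under the disc; z up; -x points to the marker post: at the goal its axes line up with the stand's.
- marker (a point): Grip point on the marker post's centre line, 145 mm above the bench, 92 mm from the turntable's axis. The post: upright round black plastic rod, 22 mm thick, top 165 mm above the bench (tallest on the carousel), fixed at the outer face of the marked bin. Grip it from above, fingers closing in any direction; it can turn between them. It starts at least 0.9 rad from the front.
- flap (a joint): Angle of the pick shelf in rad: 0 is level (fully down, against its stop), positive is raised; it starts between 0.6 and 1.1, leaning outwards from the carousel. The stiff hinge stays where it is left; about 3 N is needed at 45 mm from the hinge.
- flap_hinge (a point): Middle of the pick shelf's hinge line, 112 mm in front of the turntable's axis and 66 mm above the bench; the hinge line runs along the stand's y axis. The point's axes are the stand's.
- flap_edge (a point): Middle of the free edge of the pick shelf, a bare aluminium panel 130 mm wide (along the hinge) and 6 mm thick that reaches 65 mm out from the hinge line; the point lies half-way through the thickness. It is pushed down from its upper (carousel) side.
- spare_bin: Loose blue open bin, 120 x 90 mm, 60 mm high, to the left of the carousel; origin at the centre of its underside. To be left alone.
- carton: Loose cardboard carton, 100 x 80 mm, 70 mm high, to the right of the carousel; origin at the centre of its underside. To be left alone.
- wrench: Loose steel wrench, 170 mm long, lying on the bench to the right; origin under its middle. To be left alone.

How it is judged (in metres and radians):
On the way, in this order (a step that is already met when the one before it is completed fails the run):
1. the pick shelf is folded down level (value of joint flap below 0.09 rad), for 0.2 s.
2. the marked bin faces the front and the turntable is held still (x of marker in the frame of stand below -0.08 m and y of marker in the frame of stand between -0.011 and 0.011 m and angular speed of turntable below 0.1 rad/s and contact force between the fingers and turntable above 1 N), for 0.2 s.
At the end, for the whole second after the job is handed in: The marker post stands at the front of the stand, within 11 mm (0.12 rad) of its centre line; the turntable turns slower than 0.1 rad/s; the fingers still hold it with more than 1 N; the pick shelf is within 0.09 rad of level (all of step 2 and value of joint flap below 0.09 rad); the arm keeps its last pose, push and grip.
It fails at once if the turntable is spun (over 2.5 rad/s) (angular speed of turntable above 2.5 rad/s).
It fails at once if the loose bin is moved by more than 30 mm (distance of spare_bin from where it was at the start of the episode above 0.03 m).
It fails at once if the carton is moved by more than 30 mm (distance of carton from where it was at the start of the episode above 0.03 m).
It fails at once if the wrench is moved by more than 30 mm (distance of wrench from where it was at the start of the episode above 0.03 m).
It also fails if it takes over 58 s, if anything falls off the work surface, if the arm or the gripper's body presses on something with over 40 N, if the wrist force passes 120 N, or if a joint passes its speed limit or range.

### The arm

A 7-joint arm with a two-finger parallel gripper is mounted at the origin on the work surface. World frame = base frame: x ahead of the robot, y to its left, z up, the work surface at z = 0. Lengths are in mm, angles in rad, forces in N, time in s.
With the tool pointing down it reaches from about 400 to 875 mm from the base axis. Payload 6.5 kg.
Tool frame: the origin (TCP) lies midway between the tips of the shut fingers; the grasp point (between the pads) lies 19 mm behind it (robot.grasp_offset is the distance from the TCP to the grasp point, in mm); z points along the fingers, y is the line along which they close (so a half turn about z gives the same grasp; the last joint's range is limited). The gripper opens to 85 mm and grips with 20 to 120 N. Pads are 22 mm wide; open, the fingers measure 114 mm over their backs; the gripper's body (76 mm by 85 mm) begins 54 mm behind the grasp point. The pads swing forward as they close: fully open they stand 13 mm farther back than shut.
Start: joints at [-1.264, 0.536, -0.004, 1.538, 0.003, 1.067, -0.071], TCP at [236.741, 605.346, 231.29] pointing down, gripper open.
Joint ranges: [-2.7, 2.7], [-0.37, 2.16], [-1.27, 1.26], [0.24, 2.4], [-1.31, 4.45], [0.19, 1.91], [-2.76, 2.76]. Speed limits (rad/s): [2.39, 2.39, 3.14, 3.14, 3.14, 3.14, 3.14].

### API

Orientations are given as a unit quaternion [x, y, z, w].
In Python, from workcell import robot gives the robot as it stands. The module is installed in compiled form; this text tells all that it offers.
- The arm moves only by the shell command python3 -m jog 'ROWS' [OPENING] [FORCE]. ROWS is JSON, a list that holds one entry, the list of rows, each a list of 6 numbers: the shift along the tool's x, y, z in mm, then the turn, a rotation vector about the tool's x, y, z in degrees. In form: [[[tx, ty, tz, rx, ry, rz], ...]]. A call has 1 to 8 rows; each row is the pose to reach, as a shift and turn from the pose commanded when the call began, along the tool's axes at that moment; what a row does not reach only later rows make up. A row lasts 1/12 s, in which the tool goes at most 41.7 mm and 7.16 degrees, less where a joint would pass 70% of its speed; a pose out of reach is approached as far as the arm can. A call with a gripper value outside its range is refused whole. OPENING is the finger opening in mm, from 0 to 85.4, set as the call begins (- or left out, the last holds). The fingers move at their own pace and stop on an object; FORCE is the grip in N (left out, the last holds). Time passes only in rows, so rows that repeat a pose let the fingers close. It gives the time, the measured TCP pose, the force, the opening and the grip force at its end, in the units of the state.
- robot.get_obs(): the state, without advancing time (a new reading comes with each control period).
- robot.snapshot(name): name is "scene" or "side" or "wrist"; returns (picture, depth): 480x640x3 uint8, red, green, blue; 480x640 float32, mm along the optical axis (not along the pixel's ray), 0 where there is no reading.
- robot.calibration(name): a dict with "mtx" (3x3 intrinsics, pixels), "k1" (the pictures are not rectified: a ray, as slopes to the right and down, at radius r is drawn at 1 + k1 r^2 times it, then the intrinsics apply), "T" (4x4, takes a point from camera to world coordinates); the wrist camera has in their place "mount" (4x4, takes a point from camera to tool coordinates, whose origin is the TCP and whose axes are the flange's). Camera axes: x right, y up, looking along -z (the intrinsics and any distortion apply to the point x, -y, -z); pixel columns grow to the right and rows downward; lengths in mm; the calibration is good to about 2 mm. A picture is of the moment at which its call begins: read the wrist's pose just before it. calibration takes no time and is no camera call.
- robot.finish_job(): hands the job in; it is judged then, once.
The state is a dict: "t": time; "joint_pos": joint angles; "joint_vel": joint speeds; "joint_efforts": joint torques, N m; "position": TCP position; "eef_rot": TCP orientation; "force": force on the tool from outside, world axes, zero at the start; "ft_torque": the same for the moment, N m; "width": finger opening in mm; "grip_force": force on a finger pad.
Only numpy, scipy, OpenCV 4.12 (cv2) and the standard library are available. Lean on these libraries where they do the work, as an engineer would, in place of code of your own. Each camera call takes 0.05 s, during which the arm holds its last target. There are 200 camera calls.

## Working session

There is one attempt and no reset: what is moved stays moved. The work goes in short steps, Python scripts to look and compute and a shell command to move; the robot and the scene stay as the last step left them, time stands still between calls to the robot, and variables do not carry over. Pictures are saved under pics/ and viewed, at most 10 in all, crops included, and the job is handed in when it is done.

```bash
mkdir -p pics; cat > h.py <<'E'
import numpy as np,cv2
from workcell import robot
from scipy.spatial.transform import Rotation as R
def cloud(name):
    o=robot.get_obs(); im,d=robot.snapshot(name); c=robot.calibration(name)
    if 'T' in c: T=np.array(c['T'])
    else:
        W=np.eye(4);W[:3,:3]=R.from_quat(o['eef_rot']).as_matrix();W[:3,3]=o['position'];T=W@np.array(c['mount'])
    v,u=np.mgrid[0:480,0:640]
    K=np.array(c['mtx'],float)
    p=cv2.undistortPoints(np.stack([u,v],-1).reshape(-1,1,2).astype(float),K,np.array([c['k1'],0,0,0.]))
    p=p.reshape(480,640,2); P=np.stack([p[...,0]*d,-p[...,1]*d,-d],-1)
    return im,d,P@T[:3,:3].T+T[:3,3],T,K,c['k1']
E
python3 - <<'E'
from h import *
a=[]
for n in('scene','side'):
    im,d,P,T,K,k=cloud(n);a.append(im);np.savez(n,im=im,d=d,P=P)
    print(n,T.round(2).tolist(),(d>0).mean())
    cv2.imwrite(f'pics/{n}.png',im[...,::-1])
o=robot.get_obs();print(o['position'],o['eef_rot'],o['force'],o['t'])
E
```

```text
scene [[-0.68, -0.63, 0.37, 893.64], [0.74, -0.58, 0.36, 387.31], [-0.01, 0.52, 0.86, 1000.9], [0.0, 0.0, 0.0, 1.0]] 0.9960677083333334
side [[0.98, 0.09, -0.16, 298.59], [-0.18, 0.55, -0.82, -1205.88], [0.01, 0.83, 0.55, 921.87], [0.0, 0.0, 0.0, 1.0]] 0.9958951822916666
[236.57290163 604.80495669 230.47374899] [ 1.85282618e-01  9.82684951e-01 -7.95132365e-04 -7.84623407e-05] [-0.08990099 -0.19182095  0.06448261] 0.1
```

View pics/scene.png

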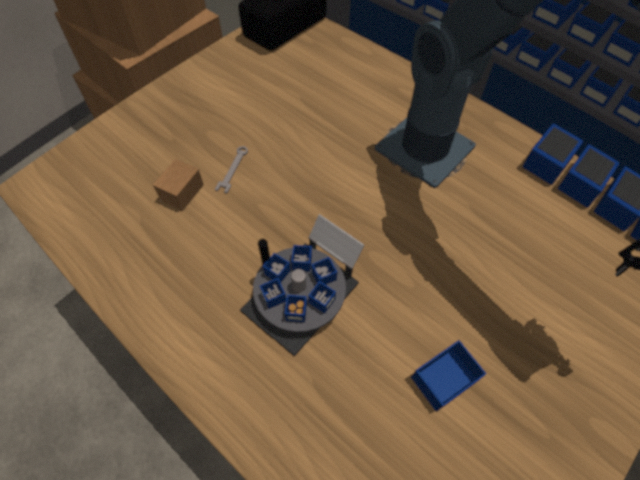

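View pics/side.png

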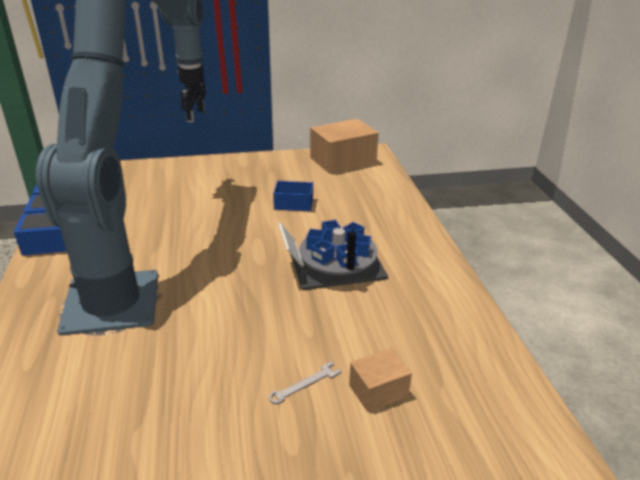

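Scene view: the carousel hub is at about (298,280), the black post at (264,250) on the robot's right, and the raised shelf at (336,240). Side view: the post is at (351,250) and the shelf at (290,245). Next I'll measure these from the point clouds.

```bash
cat > m.py <<'E'
from h import *
def meas(n,im,P,d):
    hsv=cv2.cvtColor(im,cv2.COLOR_RGB2HSV).astype(int);H,S,V=[hsv[...,i] for i in range(3)]
    z=P[...,2];box=(abs(P[...,0]-c0[0])<260)&(abs(P[...,1]-c0[1])<260)&(d>0)
    post=box&(z>108)&(z<172)&(V<60)&(np.hypot(P[...,0]-c0[0],P[...,1]-c0[1])<140)
    hub=box&(z>108)&(z<122)&(S<60)&(V>90)&(np.hypot(P[...,0]-c0[0],P[...,1]-c0[1])<40)
    disc=box&(z>52)&(z<64)&(S<80)&(np.hypot(P[...,0]-c0[0],P[...,1]-c0[1])<140)
    fl=box&(z>62)&(z<150)&(S<70)&(V>75)&(P[...,0]<c0[0]-85)
    for k,m in dict(post=post,hub=hub,disc=disc,flap=fl).items():
        q=P[m]
        if len(q): print(n,k,len(q),np.median(q,0).round(1),q.min(0).round(0),q.max(0).round(0))
    q=P[disc][:,:2].astype(np.float32)
    if len(q)>20:
        hu=cv2.convexHull(q);print(' disc circle',cv2.minEnclosingCircle(hu),cv2.fitEllipse(hu) if len(hu)>5 else '')
    return post,fl
if __name__=='__main__':
  import m
  s=np.load('scene.npz');P=s['P'];print('hub px',P[275,298],'post px',P[243,264],'flap',P[240,336],'table',P[400,300])
  m.c0=c0=P[275,298][:2].copy()
  for n in('scene','side'):
    s=np.load(n+'.npz');im,d,P=s['im'],s['d'],s['P']
    post,fl=m.meas(n,im,P,d)
    q=P[fl]
    if len(q)>30:
        c=np.median(q,0);q=q[np.linalg.norm(q-c,axis=1)<90];c=q.mean(0);u,sv,vt=np.linalg.svd(q-c);print(' flap plane',c.round(1),vt.round(3).tolist(),sv.round(1))
E
python3 m.py
```

```text
hub px [590.22468537  55.75804583 114.21695712] post px [601.18755662 -30.46618704 165.14887069] flap [462.35494249  53.41937746 100.46995315] table [764.64318962 220.58743726  -1.16092795]
scene post 149 [606.8 -28.6 150.3] [595. -43. 108.] [614. -24. 169.]
scene hub 151 [591.   56.8 115.8] [576.  42. 108.] [606.  71. 118.]
scene disc 2848 [611.8  74.1  57.9] [474. -44.  52.] [697. 161.  64.]
scene flap 1443 [462.5  52.8  95.6] [438. -14.  62.] [502. 116. 125.]
 disc circle ((579.1500854492188, 60.94818878173828), 117.80503845214844) ((580.1599731445312, 56.204803466796875), (208.8118133544922, 236.06312561035156), 91.98284149169922)
 flap plane [462.9  52.6  95.2] [[0.05, -0.999, -0.006], [0.56, 0.033, -0.828], [-0.827, -0.038, -0.561]] [1419.1  775.7   68.9]
side post 170 [600.1 -45.5 142.2] [591. -54. 109.] [611. -26. 166.]
side hub 81 [589.2  47.2 115.1] [574.  33. 108.] [607.  70. 118.]
side disc 946 [568.9  -8.9  57.6] [478. -55.  52.] [695. 117.  64.]
side flap 341 [461.9  30.6  98.8] [440. -24.  63.] [505. 110. 126.]
 disc circle ((584.3407592773438, 30.210784912109375), 115.57699584960938) ((581.7385864257812, 40.18584060668945), (191.81317138671875, 229.29615783691406), 96.52592468261719)
 flap plane [462.1  34.6  97.3] [[0.052, -0.998, -0.036], [-0.576, -0.059, 0.815], [-0.816, -0.021, -0.578]] [731.2 410.5  47.2]
```

```bash
python3 -m jog '[[[-30,-28,-35,0,0,0],[-60,-56,-70,0,0,0],[-90,-84,-70,0,0,0],[-119,-112,-70,0,0,0],[-149,-140,-70,0,0,0],[-178,-168,-70,0,0,0],[-208,-196,-70,0,0,0],[-224,-211,-70,0,0,0]]]' 0 40; python3 -m jog '[[[-29,-28,0,0,0,-4],[-58,-55,0,0,0,-8],[-87,-82,0,0,0,-12],[-116,-110,0,0,0,-15],[-145,-137,0,0,0,-18],[-174,-165,0,0,0,-21],[-203,-192,0,0,0,-24],[-223,-211,0,0,0,-24]]]'; python3 -m jog '[[[0,0,0,0,0,0],[0,0,0,0,0,0]]]'
python3 - <<'E'
from h import *
im,d,P,T,K,k=cloud('wrist');np.savez('wrist',im=im,d=d,P=P);cv2.imwrite('pics/w1.png',im[...,::-1])
o=robot.get_obs();print(o['position'],R.from_quat(o['eef_rot']).as_matrix().round(3).tolist(),o['joint_pos'],o['t'])
E
```

```text
t: 0.77
position: [369.2, 324.4, 301.2]
eef_rot: [0.186, 0.983, -0.0, -0.0]
force: [0.8, -0.2, 1.0]
width: -0.1
grip_force: 0.0
t: 1.43
position: [500.1, 45.5, 301.3]
eef_rot: [-0.023, 1.0, -0.001, 0.0]
force: [-0.5, -0.2, 0.7]
width: 0.3
grip_force: 0.0
t: 1.6
position: [499.4, 47.9, 301.0]
eef_rot: [-0.021, 1.0, -0.0, -0.0]
force: [-0.0, 1.1, 0.3]
width: -0.1
grip_force: 0.0
[498.97487133  49.71371528 300.94012891] [[-0.999, -0.045, -0.001], [-0.045, 0.999, 0.0], [0.001, 0.0, -1.0]] [-0.43909138  0.20640732  0.29211733  1.85624807 -0.06710347  1.08927866
  1.49435845] 1.65
```

View pics/w1.png

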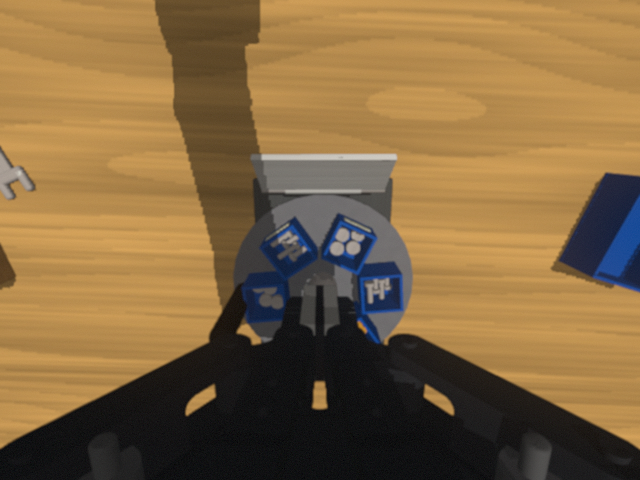

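The wrist view shows the shelf edge-on at (323,170), nearly aligned with the tool axes. The disc centre is near (322,280) and partly hidden by the fingers.

```bash
python3 - <<'E'
from h import *
s=np.load('wrist.npz');im,P,d=s['im'],s['P'],s['d']
hsv=cv2.cvtColor(im,cv2.COLOR_RGB2HSV).astype(int);S,V=hsv[...,1],hsv[...,2]
z=P[...,2]; v,u=np.mgrid[0:480,0:640]
disc=(abs(z-58)<5)&(S<70)&(np.hypot(P[...,0]-591,P[...,1]-56)<125)&(d>0)&(P[...,0]>486)
q=P[disc];print('disc',len(q),np.median(q,0),q.min(0),q.max(0))
# rim points: outermost per angle, least squares circle
a=np.arctan2(q[:,1]-56,q[:,0]-591);r=np.hypot(q[:,1]-56,q[:,0]-591)
rim=[]
for b in np.arange(-np.pi,np.pi,.05):
    m=(a>=b)&(a<b+.05)&(r>95)
    if m.sum()>3: rim.append(q[m][np.argmax(r[m])][:2])
rim=np.array(rim);from scipy.optimize import least_squares
f=least_squares(lambda p:np.hypot(rim[:,0]-p[0],rim[:,1]-p[1])-p[2],[591,56,105],loss='soft_l1');print(len(rim),f.x,f.cost)
fl=(u>245)&(u<402)&(v>150)&(v<192)&(S<60)&(V>100)&(z>60)&(z<140);q=P[fl]
c=q.mean(0);u_,sv,vt=np.linalg.svd(q-c,full_matrices=False);print('flap',len(q),c,q.min(0),q.max(0),vt.round(3).tolist(),sv)
w=(d>0)&(abs(z)<6);print('table z',np.median(z[w]))
# hub, all views
for n in('scene','side'):
    t=np.load(n+'.npz');Q=t['P'];m=(abs(Q[...,2]-116)<3.5)&(np.hypot(Q[...,0]-590,Q[...,1]-54)<30);h=Q[m];print(n,'hub top',h.mean(0),h.min(0),h.max(0))
    m=(abs(Q[...,2]-165)<3.5)&(np.hypot(Q[...,0]-601,Q[...,1]+36)<30);h=Q[m];print(n,'post top',h.mean(0),h.min(0),h.max(0))
E
```

```text
disc 8465 [545.40620347  53.34388154  58.43814462] [486.02274647 -47.91637412  53.07314667] [667.80560253 160.0826573   62.96782956]
88 [588.65530241  55.96053773 103.9769758 ] 10.062113428427734
flap 4854 [457.37089506  53.23520538 101.13890973] [437.24699486 -15.07534616  68.02793177] [481.77018293 115.63385463 124.06954135] [[0.033, -0.999, 0.014], [0.571, 0.007, -0.821], [-0.82, -0.035, -0.571]] [2464.13875173 1434.66242451   79.82087151]
table z 0.45087645272101895
scene hub top [591.29994227  56.19842459 115.79701536] [575.72169305  41.67146696 112.58709512] [606.39730596  71.44514673 118.34951984]
scene post top [603.08055121 -34.89831094 164.54182301] [591.54475635 -45.6403074  161.60880415] [612.72276242 -24.34488602 168.11082606]
side hub top [590.58738257  49.98216453 115.46979069] [576.0470635   35.81608221 112.65594334] [604.30183281  69.96021785 118.17602207]
side post top [602.87110664 -40.06786574 164.03666593] [592.19572644 -52.87203037 161.55771822] [612.74814492 -25.84614548 168.46425651]
```

```bash
python3 -m jog '[[[10,0,30,0,0,0],[20,0,65,0,0,0],[22,0,100,0,0,0],[22,0,130,0,0,0],[22,0,155,0,0,0],[22,0,175,0,0,0],[22,0,185,0,0,0],[22,0,185,0,0,0]]]'; python3 -m jog '[[[4,0,3,0,0,0],[10,0,7,0,0,0],[14,0,11,0,0,0],[18,0,15,0,0,0],[22,0,20,0,0,0],[25,0,25,0,0,0],[27,0,29,0,0,0],[27,0,29,0,0,0]]]'
```

```text
t: 2.32
position: [475.4, 49.8, 114.5]
eef_rot: [-0.024, 1.0, -0.0, -0.002]
force: [-0.8, -0.2, -0.1]
width: -0.1
grip_force: 0.0
t: 2.98
position: [449.3, 47.2, 86.5]
eef_rot: [-0.023, 1.0, -0.0, -0.001]
force: [0.1, 0.2, -0.2]
width: 0.0
grip_force: 0.0
```

```bash
python3 -m jog '[[[2,0,4,0,0,0],[3,0,8,0,0,0],[4,0,12,0,0,0],[5,0,15,0,0,0],[5,0,17,0,0,0],[5,0,19,0,0,0],[5,0,20,0,0,0],[5,0,20,0,0,0]]]'
python3 - <<'E'
from h import *
im,d,P,*_=cloud('side');hsv=cv2.cvtColor(im,cv2.COLOR_RGB2HSV).astype(int)
cv2.imwrite('pics/s2.png',cv2.resize(im[180:320,220:420,::-1],None,fx=3,fy=3))
E
```

```text
t: 3.65
position: [445.0, 47.0, 68.7]
eef_rot: [-0.023, 1.0, 0.0, -0.001]
force: [-9.0, -0.5, 31.5]
width: -0.0
grip_force: 16.0
```

View pics/s2.png

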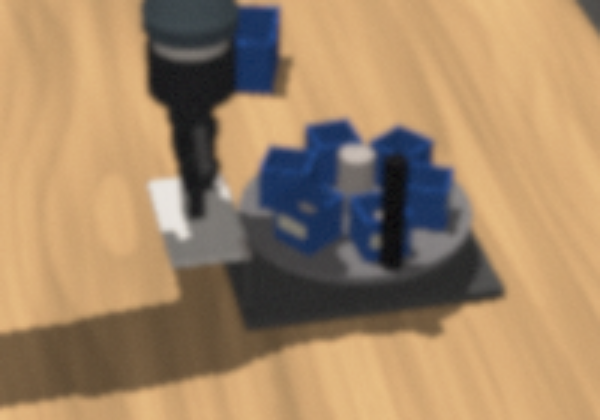

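Shelf level: the aluminium panel lies flat beside the disc at about (200,225) in the crop, and the contact height of 68.7 mm matches the expected 69. Next I'll lift and move over the post.

```bash
python3 -m jog '[[[0,0,-20,0,0,0],[0,0,-55,0,0,0],[0,0,-95,0,0,0],[0,0,-135,0,0,0],[-10,-6,-165,0,0,0],[-30,-17,-185,0,0,0],[-60,-35,-194,0,0,0],[-92,-54,-194,0,0,0]]]' 85; python3 -m jog '[[[-25,-15,0,0,0,0],[-45,-26,0,0,0,0],[-58,-33,0,0,0,0],[-62,-36,0,0,0,0],[-62,-36,0,0,0,0],[-62,-36,0,0,0,0]]]'
python3 - <<'E'
from h import *
im,d,P,T,K,k=cloud('wrist');cv2.imwrite('pics/w2.png',im[...,::-1])
o=robot.get_obs();print(o['position'],o['force'],o['t'])
z=P[...,2]
for n in('wrist','scene','side'):
    im,d,P,*_=cloud(n);z=P[...,2];V=im.max(-1)
    m=(d>0)&(abs(z-165)<4)&(np.hypot(P[...,0]-603,P[...,1]+36)<25);q=P[m]
    if len(q):print(n,'post top',len(q),q.mean(0),q.min(0),q.max(0))
E
```

```text
t: 4.37
position: [542.1, -2.5, 264.2]
eef_rot: [-0.024, 1.0, 0.001, 0.003]
force: [1.0, 0.4, 0.5]
width: 84.5
grip_force: 0.0
t: 4.87
position: [602.6, -35.5, 260.8]
eef_rot: [-0.023, 1.0, 0.0, -0.001]
force: [0.0, 0.2, -0.8]
width: 84.7
grip_force: 0.0
[602.45265281 -35.11956974 261.0072395 ] [-7.18436185e-05 -9.25314922e-03 -2.87312840e-01] 4.9167
wrist post top 711 [599.92949373 -35.39279295 165.25097837] [589.88485997 -45.65826505 161.28281961] [610.70568014 -24.90274434 167.39518073]
scene post top 77 [603.40906256 -34.57032388 164.70454071] [592.85729659 -45.21317581 161.31943631] [612.51281863 -23.65002697 168.42695495]
side post top 41 [602.67595806 -40.08618626 164.17898584] [591.78495416 -50.21126421 161.26645035] [613.49660013 -25.42524561 168.84316549]
```

View pics/w2.png

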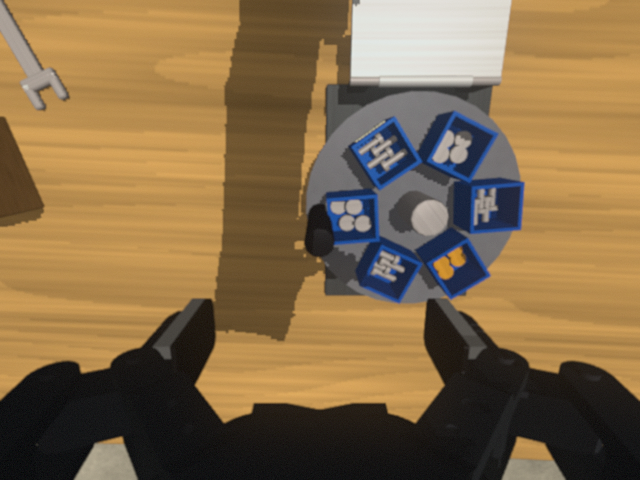

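The wrist view shows the post top at (320,238), the hub at (429,215) and the level shelf at (428,40). I'll refine the axis and yaw from this view.

```bash
python3 - <<'E'
from h import *
im,d,P,T,K,k=cloud('wrist');hsv=cv2.cvtColor(im,cv2.COLOR_RGB2HSV).astype(int);S,V=hsv[...,1],hsv[...,2];z=P[...,2]
v,u=np.mgrid[0:480,0:640]
h=(abs(z-116)<5)&(abs(u-429)<25)&(abs(v-215)<25)&(d>0);(c,r)=cv2.minEnclosingCircle(P[h][:,:2].astype(np.float32));print('hub',P[h].mean(0),c,r)
p=(abs(z-165)<5)&(abs(u-320)<25)&(abs(v-235)<35)&(d>0);(c2,r2)=cv2.minEnclosingCircle(P[p][:,:2].astype(np.float32));print('post',P[p].mean(0),c2,r2,np.hypot(*(np.array(c2)-c)))
s=(abs(z-68)<7)&(u>335)&(u<525)&(v<88)&(S<60)&(V>120)&(d>0);q=P[s];print('shelf',len(q),np.median(q[:,2]),cv2.minAreaRect(q[:,:2].astype(np.float32)))
# side edges and hinge edge lines
for name,ax in(('left',1),('right',1)):
    pts=[]
    for row in range(5,75,3):
        uu=np.where(s[row])[0]
        if len(uu)>50: pts.append(P[row,uu[0] if name=='left' else uu[-1]][:2])
    l=cv2.fitLine(np.array(pts,np.float32),cv2.DIST_HUBER,0,.01,.01).ravel();print(name,l)
pts=[P[np.where(s[:,c])[0].max(),c][:2] for c in range(365,490,3)]
print('hinge edge',cv2.fitLine(np.array(pts,np.float32),cv2.DIST_HUBER,0,.01,.01).ravel())
E
```

```text
hub [588.0787294   54.67052051 116.06635955] (588.8763427734375, 55.52487564086914) 15.917336463928223
post [599.8341992  -35.34836473 165.09414409] (600.3781127929688, -35.43952178955078) 10.897436141967773 91.68867058400167
shelf 13015 69.4653602514806 ((449.31292724609375, 49.89719009399414), (64.48747253417969, 130.4915771484375), 2.6164512634277344)
left [ 9.9894512e-01  4.5919549e-02  4.4742130e+02 -1.5275759e+01]
right [9.9961543e-01 2.7731063e-02 4.4414954e+02 1.1362044e+02]
hinge edge [ 4.3795597e-02 -9.9904048e-01  4.8058163e+02  5.1818409e+01]
```

```bash
python3 -m jog '[[[1,0,30,0,0,0],[2,0,65,0,0,0],[2,0,95,0,0,0],[2,0,118,0,0,0],[2,0,130,0,0,0],[2,0,135,0,0,0],[2,0,135,0,0,0]]]'; python3 -m jog '[[[0,0,0,0,0,0],[0,0,0,0,0,0],[0,0,0,0,0,0],[0,0,0,0,0,0],[0,0,0,0,0,0],[0,0,0,0,0,0],[0,0,0,0,0,0],[0,0,0,0,0,0]]]' 10 50
```

```text
t: 5.7
position: [601.1, -35.7, 126.0]
eef_rot: [-0.023, 1.0, -0.0, -0.0]
force: [0.1, 0.9, 0.3]
width: 85.1
grip_force: 0.0
t: 6.37
position: [601.9, -35.9, 127.1]
eef_rot: [-0.023, 1.0, 0.0, 0.001]
force: [-1.3, -0.2, 5.3]
width: 21.0
grip_force: 48.7
```

```bash
python3 -m jog '[[[3,0,0,0,0,0],[8,0,0,0,0,0],[14,0,0,0,0,0],[21,0.5,0,0,0,0],[27,1.5,0,0,0,0],[33,3,0,0,0,0],[39.5,5,0,0,0,0],[45.5,7.5,0,0,0,0]]]'
```

```text
t: 7.03
position: [555.8, -32.0, 127.0]
eef_rot: [-0.022, 1.0, -0.001, 0.001]
force: [1.8, -6.8, 6.4]
width: 20.9
grip_force: 50.2
```

```bash
python3 -m jog '[[[6,3,0,0,0,0],[11.5,6,0,0,0,0],[17,9.5,0,0,0,0],[22,13.5,0,0,0,0],[26.5,18,0,0,0,0],[31,22.5,0,0,0,0],[35,27.5,0,0,0,0],[39,32.5,0,0,0,0]]]'; python3 -m jog '[[[3.5,5.5,0,0,0,0],[6.5,11,0,0,0,0],[9,17,0,0,0,0],[11,23,0,0,0,0],[13,29,0,0,0,0],[14,35.5,0,0,0,0],[15,42,0,0,0,0],[15.5,46.5,0,0,0,0]]]';  python3 -m jog '[[[0,3,0,0,0,0],[0,5,0,0,0,0],[0,5,0,0,0,0],[0,5,0,0,0,0],[0,5,0,0,0,0],[0,5,0,0,0,0]]]'
python3 - <<'E'
from h import *
for n in('scene','side','wrist'):
    im,d,P,*_=cloud(n);z=P[...,2]
    if n!='side':cv2.imwrite(f'pics/{n}3.png',im[...,::-1] if n=='wrist' else cv2.resize(im[180:380,200:440,::-1],None,fx=3,fy=3))
o=robot.get_obs();print(o['position'],o['force'],o['ft_torque'],o['t'],o['grip_force'])
E
```

```text
t: 7.7
position: [511.4, -6.6, 126.8]
eef_rot: [-0.02, 1.0, -0.003, -0.003]
force: [-11.8, -16.2, 24.6]
width: 20.8
grip_force: 47.7
t: 8.37
position: [482.7, 41.5, 125.0]
eef_rot: [-0.021, 1.0, -0.002, -0.015]
force: [-33.5, -8.4, 15.8]
width: 16.3
grip_force: 51.6
t: 8.87
position: [481.0, 49.5, 124.2]
eef_rot: [-0.023, 1.0, -0.0, -0.016]
force: [-38.9, -2.7, 41.6]
width: 15.2
grip_force: 50.5
[480.97853243  49.43906272 124.15428387] [-38.69722387  -1.79062249  41.49242355] [-0.65736155  7.78828248 -0.04310414] 9.0167 50.4815948009491
```

View pics/wrist3.png

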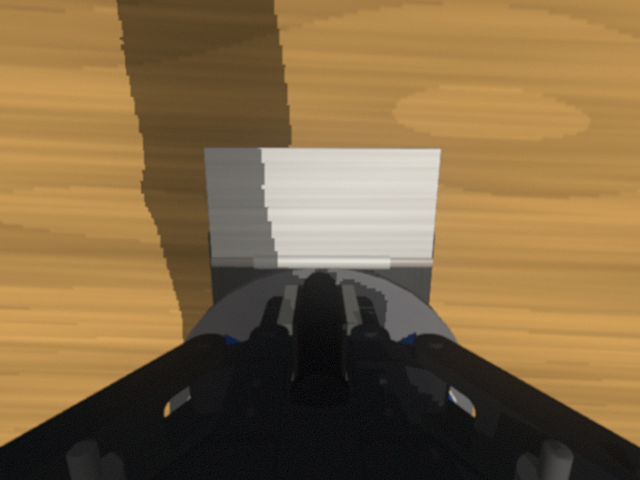

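View pics/scene3.png

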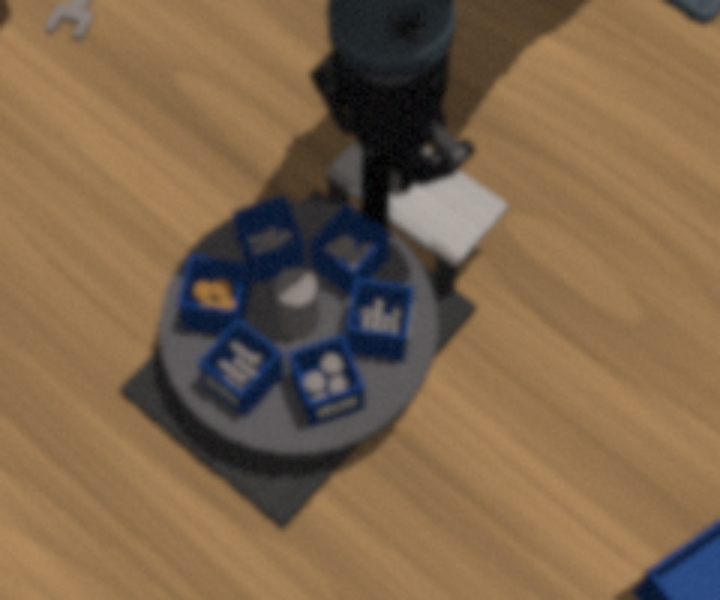

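The wrist view shows the post between the fingers at (320,285), but the pads are pinching only its inner edge: width is 15 instead of 21, and there are 39 N pushing the tool outward. The arm was wedged outwards, so I'll ease the grip open and re-centre.

```bash
python3 -m jog '[[[0,0,0,0,0,0],[0,0,0,0,0,0],[0,0,0,0,0,0],[0,0,0,0,0,0],[0,0,0,0,0,0],[0,0,0,0,0,0]]]' 45 30
python3 - <<'E'
from h import *
o=robot.get_obs();print(o['position'],R.from_quat(o['eef_rot']).as_matrix().round(3).tolist(),o['force'],o['t'],o['width'],o['joint_pos'])
for n in('scene','side','wrist'):
    im,d,P,*_=cloud(n);z=P[...,2];V=im.max(-1)
    m=(d>0)&(z>112)&(z<168)&(V<70)&(np.hypot(P[...,0]-497,P[...,1]-51)<22)
    for a,b in((112,125),(125,140),(140,155),(155,168)):
        q=P[m&(z>a)&(z<b)]
        if len(q)>4:print(n,(a,b),len(q),np.median(q,0),q.min(0),q.max(0))
E
```

```text
t: 9.52
position: [497.4, 51.0, 126.2]
eef_rot: [-0.023, 1.0, -0.0, 0.0]
force: [-0.2, -0.8, -1.0]
width: 44.9
grip_force: 0.0
[497.40711378  51.03432146 126.24030212] [[-0.999, -0.046, 0.0], [-0.046, 0.999, -0.0], [-0.0, -0.0, -1.0]] [-0.21950684 -0.78681635 -0.96792445] 9.5167 44.88683174979785 [-0.42972017  0.44995521  0.29583382  2.02685639 -0.19995003  0.69177749
  1.61017257]
scene (112, 125) 28 [506.45196685  57.14863348 119.70128916] [495.56794281  44.86436721 112.18596416] [509.80211308  61.69253716 124.74075837]
scene (125, 140) 34 [506.33401607  56.48183068 132.28802047] [493.66657572  29.28002398 125.45689265] [510.03716758  61.74000613 139.21489648]
scene (140, 155) 39 [506.07690916  56.2843946  147.35889366] [495.5936232   29.30339887 140.37493926] [511.09919005  61.26254364 154.76686121]
scene (155, 168) 70 [502.4988236   50.05426199 164.03951856] [492.47908889  29.31092239 156.11183862] [509.89010709  61.25148538 167.3616071 ]
side (112, 125) 13 [497.38043048  37.62621401 115.17956786] [491.145249    31.14732958 112.37825174] [505.85032109  43.13769296 116.8684423 ]
s
[... 157 characters left out ...]
 [490.47274419  51.70442344 160.02372285] [489.05547621  42.89997691 155.7167726 ] [493.42687483  72.05894888 164.3259152 ]
wrist (112, 125) 438 [487.4672784   50.21280902 118.87013501] [485.56905618  39.64828014 112.06608974] [497.83885961  61.62498327 124.94862602]
wrist (125, 140) 687 [487.43539468  50.28206911 132.81544032] [485.65996203  29.02772742 125.00430716] [498.11219099  61.5444492  139.97397053]
wrist (140, 155) 939 [487.54249026  49.95572976 148.17611096] [485.46253246  29.0084865  140.02233995] [499.0173578   61.63475128 154.99551029]
wrist (155, 168) 3481 [493.96132918  50.42724512 165.09134085] [485.40321399  29.01497766 155.02133895] [508.15964857  61.49512111 167.30042086]
```

```bash
python3 -m jog '[[[-1.5,0,0,0,0,0],[-1.5,0,0,0,0,0],[-1.5,0,0,0,0,0],[-1.5,0,0,0,0,0],[-1.5,0,0,0,0,0],[-1.5,0,0,0,0,0],[-1.5,0,0,0,0,0],[-1.5,0,0,0,0,0]]]' 10 40;python3 -m jog '[[[0,0,0,0,0,0],[0,0,0,0,0,0],[0,0,0,0,0,0],[0,0,0,0,0,0],[0,0,0,0,0,0],[0,0,0,0,0,0]]]'
python3 - <<'E'
from h import *
im,d,P,*_=cloud('wrist');cv2.imwrite('pics/w4.png',im[...,::-1])
v,u=np.mgrid[0:480,0:640];z=P[...,2];V=im.max(-1)
S=cv2.cvtColor(im,cv2.COLOR_RGB2HSV)[...,1]
s=(abs(z-68)<7)&(S<70)&(V>80)&(v<270)&(d>0);r=cv2.minAreaRect(P[s][:,:2].astype(np.float32));print('shelf',r,np.median(z[s]))
o=robot.get_obs();p=np.array(o['position'][:2]);ax=np.array([589.5,55.5]);y=.043
e=p-ax;c,s_=np.cos(y),np.sin(y);print('post in stand (if at TCP)',c*e[0]+s_*e[1],-s_*e[0]+c*e[1],o['force'],o['grip_force'],o['width'],o['t'],o['position'])
E
```

```text
t: 10.33
position: [499.1, 51.0, 126.5]
eef_rot: [-0.023, 1.0, 0.0, 0.0]
force: [0.2, 0.6, 2.0]
width: 21.1
grip_force: 39.1
t: 10.83
position: [499.1, 51.0, 126.4]
eef_rot: [-0.023, 1.0, 0.0, 0.0]
force: [2.3, -1.2, 2.1]
width: 20.6
grip_force: 39.1
shelf ((458.7436828613281, 50.20384979248047), (92.70960998535156, 130.1330108642578), 2.6117475032806396) 69.47302160118304
post in stand (if at TCP) -90.46507038381158 -0.5808115987085136 [ 3.03150049 -0.16572448  2.87954389] 39.05904471874237 21.274276697829947 10.8833 [499.14351889  51.03092591 126.45823839]
```

View pics/w4.png

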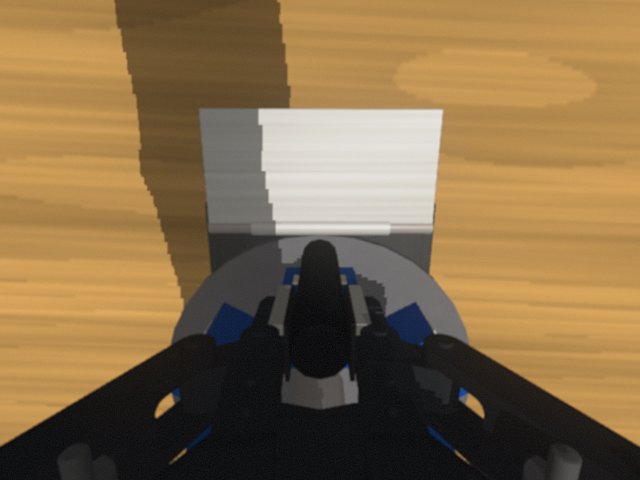

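The post is held squarely at (320,290), in line with the shelf's middle at column 321. The shelf is level at 69 mm, and the grip is a steady 39 N on the full diameter.

```bash
python3 -c "
from workcell import robot
print(robot.finish_job())"
```

```text
the job is handed in; nothing more can be done
None
```

The job is handed in: the shelf is down level, and the marked bin faces the front within about 1 mm of the stand's centre line, with the gripper holding its post at 39 N; I had to let go once at the front to re-centre the grip (it had slipped to the post's edge while turning), and no verdict came back.

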